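# Slide the touch control under the saucepan to full power

## Robot

A 6-joint arm with a two-finger parallel gripper is mounted at the origin on the work surface. World frame = base frame: x ahead of the robot, y to its left, z up, the work surface at z = 0. Lengths are in mm, angles in degrees, forces in N, time in s.
With the tool pointing down it reaches from about 275 to 725 mm from the base axis. Payload 5.6 kg.
Tool frame: the origin (TCP) lies between the finger pads, 19 mm behind the fingertips; this is the grasp point; z points along the fingers, y is the line along which they close (so a half turn about z gives the same grasp; the last joint's range is limited). The gripper opens to 85 mm and grips with 20 to 120 N. Pads are 22 mm wide; open, the fingers measure 114 mm over their backs; the gripper's body (76 mm by 85 mm) begins 54 mm behind the grasp point. The pads swing forward as they close: fully open they stand 13 mm farther back than shut.
Start: joints at [83.629, 14.616, 6.199, 0, -81.583, -16.306], TCP at [212.023, 507.483, 249.983] pointing down, gripper open.
Joint ranges: [-168.99, 168.99], [-69.2, 112.95], [-62.41, 85.93], [-164.36, 98.24], [-168.68, -3.75], [-174.98, 174.98]. Speed limits (degrees/s): [147.25, 147.25, 180, 180, 180, 180].

## Interface

Orientations are given as [roll, pitch, yaw] about the fixed x, y, z axes, in that order (R = Rz(yaw) Ry(pitch) Rx(roll)).
In Python, from workcell import ctrl, claw, kin, eyes gives the robot as it stands. Calls block until the motion is done:
- ctrl.move_to(position, orientation): joint-space move of the TCP to a pose.
- ctrl.move_linear(position, v=150, rotation=None, contact_N=None): straight line of the TCP; rotation=None keeps the orientation; v is the mean speed in mm/s. With contact_N (N) it stops when the force on the tool has changed by that much, and returns True; else False.
- ctrl.move_j(angles): joint-space move.
- claw.ungrasp() and claw.clamp(newtons=None): open the fingers fully, or close them until they stop; newtons is the grip in N (None keeps the last).
- ctrl.dwell(seconds).
- kin.inverse_kinematics(position, orientation): joint angles nearest the present ones, or None.
- ctrl.state(): the state.
- eyes.capture(name): name is "scene" or "top" or "wrist"; returns the picture (400x640x3 uint8, red, green, blue); there is no depth.
- eyes.calibration(name): a dict with "fovy" (degrees; the focal length in pixels is half the picture's height over the tangent of half this angle, whatever the lens; pixels are square), "cx", "cy" (the principal point, pixels), "distortion" ([k1, k2, p1, p2, k3] as OpenCV has them; the pictures are not rectified), "R" (3x3) and "t" (3): a world point X has camera coordinates R X + t; the wrist camera has in their place "hand_eye" (4x4, takes a point from camera to tool coordinates, whose origin is the TCP and whose axes are the flange's). Camera axes: x right, y down, z forward; pixel columns grow to the right and rows downward; lengths in mm; the calibration is good to about 2 mm. A picture is of the moment at which its call begins: read the wrist's pose just before it. calibration takes no time and is no camera call.
A pose or a line that the arm cannot do raises ctrl.PlanningError and nothing moves.
- ctrl.finish_job(): hands the job in; it is judged then, once.
The state is a dict: "time": time; "joint_pos": joint angles; "joint_vel": joint speeds; "joint_efforts": joint torques, N m; "position": TCP position; "tcp_rot": TCP orientation; "wrist_force": force on the tool from outside, world axes, zero at the start; "ft_torque": the same for the moment, N m; "opening": opening from 0.0 (shut) to 1.0 (fully open); "finger_force": force on a finger pad.
Only numpy, scipy, OpenCV 4.12 (cv2) and the standard library are available. Lean on these libraries where they do the work, as an engineer would, in place of code of your own. Each camera call takes 0.05 s, during which the arm holds its last target. There are 200 camera calls.

## Task

Turn up the hob zone that the deep saucepan stands on: with closed fingertips, touch the pad in front of the saucepan at its smallest mark and run the fingertips lightly along the curved row of marks, over each one in turn, to the largest. Finish with the fingertips still resting lightly on the largest mark (the program ends while they hold it down a little); at no time push a pad right down to its stop. Leave the other pad alone and do not move or lift the pans or anything else.

Things in the scene. Friction and masses are not known exactly. Their poses are not given: they have to be found in the camera images.
- hob: fixed two-zone tabletop induction hob, steel with black glass top, 370 (x) x 600 (y) x 55 mm high. Origin: centre of its underside; x points away from the pads' edge, y to the left. Each pad's 5 marks lie 30 mm apart along y on a printed arc bowing 20 mm to +x: marks 1, 5 at x = -128 mm, 2, 4 at -113, 3 at -108; |y| = 90 to 210 mm. The marks are 64 mm above the origin.
- saucepan: loose steel saucepan, 170 mm across, 115 mm high, with a black handle reaching 140 mm beyond its wall, away from the robot. Stands on the left or right cooking zone, about 178 mm behind the pad of that zone. Origin: centre of its underside.
- frying_pan: loose shallow steel frying pan, 190 mm across, 42 mm high, handle 160 mm, on the other zone. Not to be disturbed. Origin: centre of its underside.
- left_pad (a joint): left touch pad: smooth flat aluminium plate 66 (x) x 166 (y) mm in front of the left zone, top 9 mm above the glass. Sprung, stays level wherever pressed. Value: how far it is pressed down, m; 0 = untouched, 0.008 = on its stop. Gives at about 0.7 N, then 0.7 N per mm (3 N at 3.5 mm, 6 N at the stop); comes back up by itself.
- right_pad (a joint): right touch pad: smooth flat aluminium plate 66 (x) x 166 (y) mm in front of the right zone, top 9 mm above the glass. Sprung, stays level wherever pressed. Value: how far it is pressed down, m; 0 = untouched, 0.008 = on its stop. Gives at about 0.7 N, then 0.7 N per mm (3 N at 3.5 mm, 6 N at the stop); comes back up by itself.
- left_mark1 (a point): centre of printed round mark 1 of 5 on the left pad, black, flat, 6 mm across. Smallest, at the end nearest the hob's middle: the arc starts here. Touch is judged by the tool point between the fingers (within 12 mm over a mark), so keep them shut and upright. The point lies in the pad's top face and goes down with it.
- left_mark2 (a point): centre of printed round mark 2 of 5 on the left pad, black, flat, 9 mm across. The point lies in the pad's top face and goes down with it.
- left_mark3 (a point): centre of printed round mark 3 of 5 on the left pad, black, flat, 12 mm across. The point lies in the pad's top face and goes down with it.
- left_mark4 (a point): centre of printed round mark 4 of 5 on the left pad, black, flat, 15 mm across. The point lies in the pad's top face and goes down with it.
- left_mark5 (a point): centre of printed round mark 5 of 5 on the left pad, black, flat, 18 mm across. Largest, at the hob's outer end: the arc finishes here. The point lies in the pad's top face and goes down with it.
- right_mark1 (a point): centre of printed round mark 1 of 5 on the right pad, black, flat, 6 mm across. Smallest, at the end nearest the hob's middle: the arc starts here. Touch is judged by the tool point between the fingers (within 12 mm over a mark), so keep them shut and upright. The point lies in the pad's top face and goes down with it.
- right_mark2 (a point): centre of printed round mark 2 of 5 on the right pad, black, flat, 9 mm across. The point lies in the pad's top face and goes down with it.
- right_mark3 (a point): centre of printed round mark 3 of 5 on the right pad, black, flat, 12 mm across. The point lies in the pad's top face and goes down with it.
- right_mark4 (a point): centre of printed round mark 4 of 5 on the right pad, black, flat, 15 mm across. The point lies in the pad's top face and goes down with it.
- right_mark5 (a point): centre of printed round mark 5 of 5 on the right pad, black, flat, 18 mm across. Largest, at the hob's outer end: the arc finishes here. The point lies in the pad's top face and goes down with it.
- salt_pot: white ceramic salt pot, 42 mm across, 52 mm high, on the hob between the two pads. Origin: centre of its underside. Not to be disturbed.
- mug: white mug, 80 mm across, 95 mm high, on the worktop left of the hob. Origin: centre of its underside. Not to be disturbed.
- oil_bottle: green oil bottle, 60 mm across, 200 mm high, on the worktop left of the hob. Origin: centre of its underside. Not to be disturbed.
- jar: amber jar, 76 mm across, 100 mm high, on the worktop right of the hob. Origin: centre of its underside. Not to be disturbed.
- spatula: spatula with wooden handle lying on the worktop right of the hob. Not to be disturbed. Origin: under its middle.
- bowl: blue bowl, 100 mm across, 50 mm high, on the worktop right of the hob. Origin: centre of its underside. Not to be disturbed.

How it is judged:
By the outcome, as a careful person would: the job done as asked, in the order asked, and still so for the second after the job is handed in, while the arm keeps its last pose, push and grip.
It also fails if it takes over 32 s, if anything falls off the work surface, if the arm or the gripper's body presses on something with over 40 N, if the wrist force passes 120 N, or if a joint passes its speed limit or range.

## Working session

There is one attempt and no reset: what is moved stays moved. The work goes in short steps, each a Python script; the robot and the scene stay as the last script left them, time stands still between calls to the robot, and variables do not carry over. Pictures are saved under pics/ and viewed, at most 10 in all, crops included, and the job is handed in when it is done.

```bash
mkdir -p pics; ls
python3 - <<'E'
from workcell import ctrl, claw, kin, eyes
import cv2
for n in ("scene","top"):
    cv2.imwrite(f"pics/{n}0.png", eyes.capture(n)[:,:,::-1]); print(n, eyes.calibration(n))
s=ctrl.state(); print(s["time"],s["position"],s["tcp_rot"],s["opening"],s["wrist_force"])
print(eyes.calibration("wrist"))
E
```

```text
pics
scene {'fovy': 54.03867411951325, 'cx': 322.98629644202595, 'cy': 212.17127154315273, 'distortion': array([0.02687536, 0.        , 0.        , 0.        , 0.        ]), 'R': array([[-0.09407485,  0.99545573,  0.0147584 ],
       [ 0.6814836 ,  0.0751957 , -0.72795996],
       [-0.72576168, -0.05842512, -0.68546078]]), 't': array([  42.63308885, -305.49820355, 1626.10699131])}
top {'fovy': 56.38353590476401, 'cx': 311.9210780819195, 'cy': 201.84401491525134, 'distortion': array([-0.02146091,  0.        ,  0.        ,  0.        ,  0.        ]), 'R': array([[ 0.01729956, -0.99968129,  0.01838578],
       [-0.98342793, -0.02033165, -0.18015584],
       [ 0.18047223, -0.01496448, -0.98346624]]), 't': array([  11.57731764,  518.5380389 , 1060.92265452])}
0.1 [211.86055912 507.12383609 249.18201543] [ 1.79902903e+02 -4.88414786e-03 -2.26809311e+01] 1.0009169014227073 [-0.30238486 -0.44079272 -0.31857462]
{'fovy': 60.50322805259043, 'cx': 321.064414855728, 'cy': 201.07027409585888, 'distortion': array([-0.0574608,  0.       ,  0.       ,  0.       ,  0.       ]), 'hand_eye': array([[ 1.10047374e-03, -9.50654514e-01, -3.10249552e-01,
         7.93589278e+01],
       [ 9.99999277e-01,  8.95598004e-04,  8.02801025e-04,
        -6.79058357e-01],
       [-4.85327538e-04, -3.10250211e-01,  9.50654812e-01,
        -1.24644823e+02],
       [ 0.00000000e+00,  0.00000000e+00,  0.00000000e+00,
         1.00000000e+00]])}
```

View pics/scene0.png

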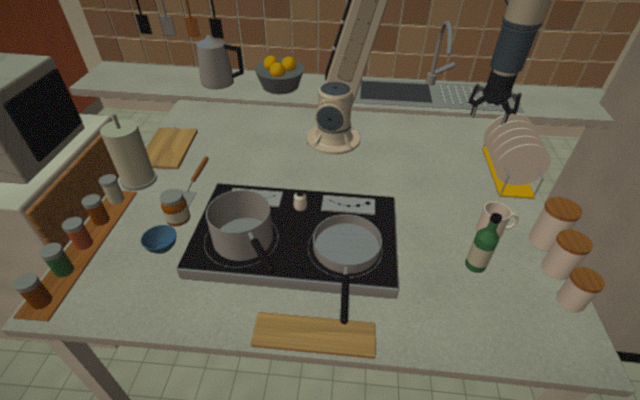

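View pics/top0.png

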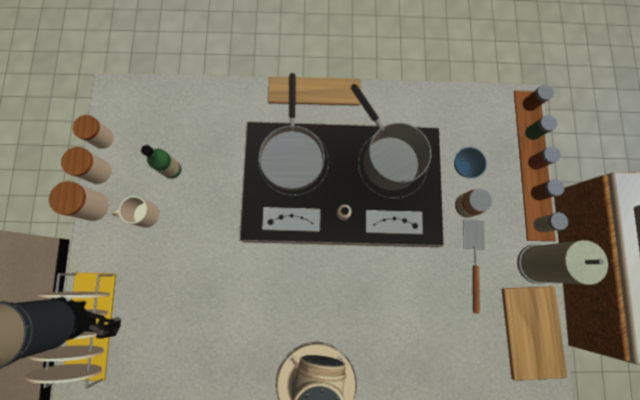

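The saucepan is on the right zone (top view: pan ≈(397,155), right pad ≈(365–423, 208–234), small mark at the inner/left end). The salt pot is at ≈(344,212). Next I measure the marks and fit the hob pose.

```bash
cat > h.py <<'E'
import numpy as np, cv2
from scipy.spatial.transform import Rotation as Ro
from workcell import ctrl, claw, kin, eyes
def cam(n, st=None):
    c=eyes.calibration(n); f=200/np.tan(np.radians(c["fovy"]/2))
    K=np.array([[f,0,c["cx"]],[0,f,c["cy"]],[0,0,1]])
    if n!="wrist": R,t=c["R"],c["t"]
    else:
        T=np.eye(4); T[:3,:3]=Ro.from_euler("xyz",st["tcp_rot"],degrees=True).as_matrix(); T[:3,3]=st["position"]
        M=np.linalg.inv(T@c["hand_eye"]); R,t=M[:3,:3],M[:3,3]
    return K,c["distortion"],R,t
def plane(px,cm,z):
    K,D,R,t=cm
    u=cv2.undistortPoints(np.float64(px).reshape(-1,1,2),K,D)[:,0]
    d=np.c_[u,np.ones(len(u))]@R; o=-R.T@t
    return o+d*((z-o[2])/d[:,2])[:,None]
def marks(img, s=4):
    """per bright pad: its blob box and dark blobs within (px centre, area)"""
    g=cv2.resize(cv2.cvtColor(img,cv2.COLOR_RGB2GRAY),None,fx=s,fy=s,interpolation=cv2.INTER_CUBIC)
    return g
LOC=np.array([[-128,90],[-113,120],[-108,150],[-113,180],[-128,210]],float)
def rigid(A,B):
    a,b=A.mean(0),B.mean(0); U,S,V=np.linalg.svd((A-a).T@(B-b)); R=V.T@np.diag([1,np.linalg.det(V.T@U.T)])@U.T
    return R,b-R@a
def dark(img,box,s=4):
    x0,y0,x1,y1=box
    g=cv2.resize(cv2.cvtColor(img[y0:y1,x0:x1],cv2.COLOR_RGB2GRAY),None,fx=s,fy=s,interpolation=cv2.INTER_CUBIC)
    th,b=cv2.threshold(g,0,255,cv2.THRESH_BINARY_INV|cv2.THRESH_OTSU)
    n,_,st,ce=cv2.connectedComponentsWithStats(b)
    return [(round((c[0]+.5)/s-.5+x0,2),round((c[1]+.5)/s-.5+y0,2),int(q[4])) for c,q in zip(ce[1:],st[1:])], b
E
python3 - <<'E'
from h import *
im=cv2.imread("pics/top0.png")[:,:,::-1].copy()
for b in ((266,210,318,229),(369,212,420,232)): print(dark(im,b)[0])
v=im[195:245,235:450,::-1]; cv2.imwrite("pics/crop.png",cv2.resize(v,None,fx=3.7,fy=3.7,interpolation=cv2.INTER_CUBIC))
E
```

```text
[(np.float64(291.02), np.float64(215.18), 244), (np.float64(280.5), np.float64(216.72), 410), (np.float64(301.64), np.float64(217.44), 143), (np.float64(270.14), np.float64(221.53), 504), (np.float64(306.23), np.float64(219.28), 10), (np.float64(311.4), np.float64(222.46), 54)]
[(np.float64(393.9), np.float64(218.13), 244), (np.float64(404.21), np.float64(220.13), 359), (np.float64(383.73), np.float64(219.53), 170), (np.float64(414.41), np.float64(225.32), 517), (np.float64(373.86), np.float64(224.18), 56)]
```

View pics/crop.png

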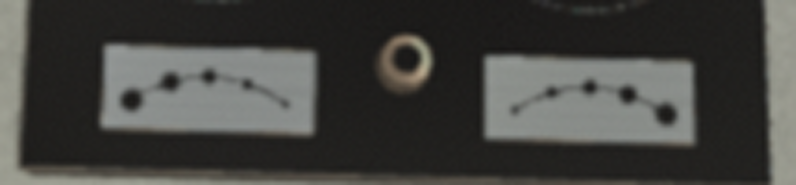

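The crop shows both arcs clearly: right-pad marks run from (374,224) smallest to (414,225) largest. All ten were detected, so I fit the hob pose, then move over the pad with the fingers shut and refine with the wrist camera.

Run:
```python
from h import *
L=[(311.4,222.46),(301.64,217.44),(291.02,215.18),(280.5,216.72),(270.14,221.53)]
R=[(373.86,224.18),(383.73,219.53),(393.9,218.13),(404.21,220.13),(414.41,225.32)]
W=plane(L+R,cam("top"),64)[:,:2]
A=np.r_[LOC,LOC*[1,-1]]
Rm,t=rigid(A,W); print("hob",t,np.degrees(np.arctan2(Rm[1,0],Rm[0,0])))
F=A@Rm.T+t; print(np.round(W-F,1)); print(np.round(F[5:],1))
np.save("top_marks.npy",F[5:]); yaw=np.degrees(np.arctan2(Rm[1,0],Rm[0,0]))
m=F[7]; O=[180,0,180+yaw]
print(kin.inverse_kinematics([m[0]-20,m[1],260],O), kin.inverse_kinematics([*F[9],83],O), kin.inverse_kinematics([*F[5],83],O))
ctrl.move_linear([212,507,330],v=150)
claw.clamp(20)
ctrl.move_to([m[0]-20,m[1],260],O); ctrl.dwell(.3)
st=ctrl.state(); im=eyes.capture("wrist"); cv2.imwrite("pics/w1.png",im[:,:,::-1]); 
import pickle; pickle.dump(st,open("w1.pkl","wb"))
print(st["time"],st["position"],st["tcp_rot"],st["opening"],st["wrist_force"])
p,J=cv2.projectPoints(np.c_[F[5:],[64]*5],cv2.Rodrigues(cam("wrist",st)[2])[0],*[cam("wrist",st)[i] for i in (3,0,1)]); print(p[:,0].round(1))
```

```text
hob [581.17886686 -69.26171465] -0.43668111992366254
[[ 0.6  0.4]
 [-0.6 -0.9]
 [ 0.2  0.1]
 [-0.1  0.4]
 [-0.  -0.3]
 [ 0.4 -0.9]
 [-0.2  0.2]
 [-0.2  0.3]
 [-0.3  0.2]
 [ 0.3  0.6]]
[[ 452.5 -158.3]
 [ 467.3 -188.4]
 [ 472.  -218.4]
 [ 466.8 -248.4]
 [ 451.6 -278.3]]
[ -7.87972197   8.98268411   0.50119927   0.         -81.51851515
 -82.55695915] [-1.47201881e+01  1.89181258e+01 -1.34165244e+01 -2.54444375e-14
 -5.76653498e+01 -7.57164930e+01] [-4.91011423e-01  1.37646102e+01 -2.08274825e+01 -2.54444375e-14
 -5.54079073e+01 -8.99456697e+01]
4.5583 [ 452.15292768 -218.21828847  259.98836549] [ 1.79999284e+02 -2.37641706e-03  1.79591982e+02] -0.00016577805644965582 [0.07600714 1.06848146 0.11750275]
[[382.6 176.5]
 [351.1 191.4]
 [320.3 196.2]
 [289.5 191.3]
 [258.  176.3]]
```

View pics/w1.png

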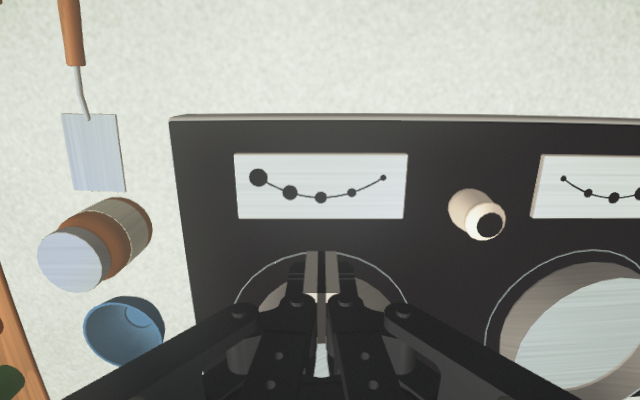

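Run:
```python
from h import *; import pickle
im=cv2.imread("pics/w1.png")[:,:,::-1].copy(); st=pickle.load(open("w1.pkl","rb"))
r,b=dark(im,(235,140,405,235)); cm=cam("wrist",st)
for q in r:
    if q[2]>100: print(np.round(q,1), plane([q[:2]],cm,64)[0].round(1))
```

```text
[  319.6   146.3 36885. ] [ 423.1 -218.8   64. ]
[  297.    186.7 11958. ] [ 462.2 -241.    64. ]
[  318.    225.6 45822. ] [ 503. -221.   64.]
```

The wrist view shows the arc at (383,178)→(258,177). The top-view fit predicted (382.6,176.5)→(258,176.3), about 1 mm agreement. Now I touch mark 1.

Run:
```python
from h import *
M=np.load("top_marks.npy"); m=M[0]
ctrl.move_linear([m[0],m[1],120],v=120); ctrl.move_linear([m[0],m[1],92],v=40); ctrl.dwell(.4)
s=ctrl.state(); f0=s["wrist_force"]; print(s["time"],s["position"],f0)
hit=ctrl.move_linear([m[0],m[1],80.5],v=8,contact_N=1.5); s=ctrl.state(); print(hit,s["time"],s["position"],s["wrist_force"]-f0)
ctrl.dwell(.3)
for _ in range(4):
    s=ctrl.state(); print(s["position"],(s["wrist_force"]-f0).round(2)); ctrl.dwell(.05)
np.save("f0.npy",f0)
```

```text
7.275 [ 452.57817868 -158.27712624   92.11148951] [-1.01684701  0.72691123 -0.12301926]
True 8.475 [ 452.43357573 -158.26629555   81.27005377] [1.94235156 0.07425771 2.47025406]
[ 452.19498365 -158.20313449   81.0607064 ] [ 2.63 -1.23  1.76]
[ 452.11155039 -158.22405133   81.02466076] [ 2.02 -1.64  2.49]
[ 452.0590566  -158.18457819   80.97746131] [ 1.89 -0.29  2.1 ]
[ 451.99547177 -158.18601797   80.96154224] [ 2.51 -0.79  2.08]
```

Contact: about 2.1 N at about 2 mm, matching the spring. Now I slide along the arc at a depth of about 2.8 mm.

Run:
```python
from h import *
M=np.load("top_marks.npy"); f0=np.load("f0.npy")
def rep(k):
    F=[]
    for _ in range(4): s=ctrl.state(); F.append(s["wrist_force"]-f0); ctrl.dwell(.05)
    print(k,round(s["time"],2),s["position"].round(2),(M[k]-s["position"][:2]).round(1),np.mean(F,0).round(2),s["opening"])
    return s["position"][2],np.mean(F,0)[2]
z=80.3
ctrl.move_linear([*M[0],z],v=5); rep(0)
for k in range(1,5):
    ctrl.move_linear([*M[k],z],v=30); p,f=rep(k)
    if f>4.3 or f<1.0: print("off",p,f); break
s=ctrl.state(); print(s["tcp_rot"])
cv2.imwrite("pics/end_s.png",eyes.capture("top")[:,:,::-1]); cv2.imwrite("pics/end_w.png",eyes.capture("wrist")[:,:,::-1])
```

```text
0 9.45 [ 452.08 -158.21   80.12] [ 0.4 -0.1] [0.93 0.05 2.67] -0.0018316523854630426
1 10.92 [ 467.33 -188.52   80.44] [-0.1  0.1] [ 0.66 -1.63  2.67] 0.004375203146777781
2 12.28 [ 472.04 -218.67   80.43] [0.  0.2] [ 0.77 -1.92  2.85] 0.0013420487853413787
3 13.65 [ 466.71 -248.64   80.35] [0.1 0.2] [ 0.27 -1.91  2.32] -0.0014438599609046213
4 15.12 [ 451.49 -278.44   80.34] [0.1 0.2] [ 0.81 -1.52  2.66] 0.0030892784904190547
[-1.79995133e+02 -1.15308269e-01  1.79568467e+02]
```

View pics/end_w.png

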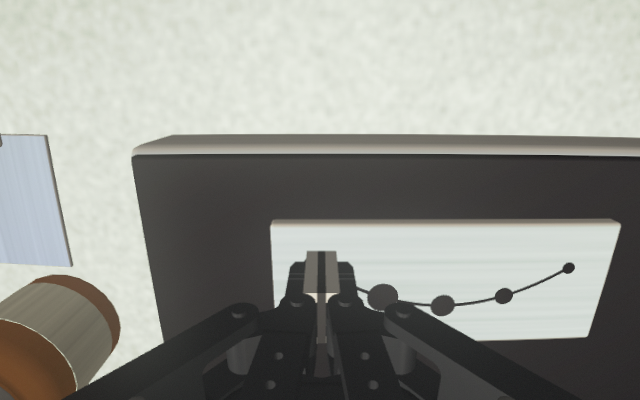

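The shut fingertips at (322,255) cover mark 5, and marks 1–4 are visible from (569,268) to (383,297). Nothing has been disturbed, so I hand in.

```bash
python3 -c "
from workcell import ctrl
s=ctrl.state(); print(s['time'],s['position'],s['wrist_force']); print(ctrl.finish_job())"
```

```text
15.2667 [ 451.47958959 -278.43022688   80.31474148] [-2.0065803  -0.8766261   2.12261763]
the job is handed in; nothing more can be done
None
```

I turned up the saucepan's zone (the right one) by sliding the shut fingertips over marks 1 to 5 at about 2.7 N, and handed the job in at 15.3 s with them still resting lightly on the largest mark.

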